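# Index the jug model round to the pointer with the ratchet lever

## Task

In the plaster shop, swing the ratchet lever of the indexing stand back and forth by its upright wooden handle, notch by notch, until the spout of the jug model on the wheel points straight at the tip of the pointer needle. Turn it only by the lever: do not touch the wheel or the jug. Let go of the handle when done.

Things in the scene. Friction and masses are not known exactly. Their poses are not given: they have to be found in the camera images.
- index_stand: Dark round base, 156 mm wide, fixed. Origin on the vertical axis of wheel and lever at table height, z up. The lever sticks out on its -x side and swings 25 degrees either way of -x, to hard stops. Anticlockwise from above (towards the stand's -y) drives: after up to 30 degrees idle a pawl takes the wheel along 1 to 1. Clockwise returns, clicking over teeth; the wheel stays.
- index_wheel: Steel wheel with 12 saw teeth (30 degree notches), 196 mm wide; on it a white disc and a small white jug model, top 122 mm above the table. Origin on the axis, 34 mm up; x axis along the jug's spout (fat beak, tip 66 mm out; thin ear handle, 45 mm out, on -x), z up. Stiff (0.4 N m), stays where left, only goes anticlockwise. A full swing to and fro gives one notch, the first 20 to 50 degrees.
- lever_grip (a point): Middle of the upright round wooden handle, 24 mm in diameter, at the end of the flat lever: 170 mm from the axis, 105 mm above the table (handle top 128 mm, lower end of the wood 50 mm). Free on all sides; it does not spin on the lever. About 3 N drives it, 1 to 2 N returns it; it stays where left. The other wheel stand, with a bowl and no lever, is not used.
- pointer_tip (a point): Tip of the level steel needle, 6 mm thick, of the fixed pointer: a slim post 130 mm high beside the stand, 165 mm from the axis. The tip is 107 mm from the axis, 118 mm above the table, pointing at the axis (point x axis points outward); the spout passes 40 mm clear of it. At the start the spout is 65 to 130 degrees clockwise of it, seen from above.

How it is judged (in metres and radians):
At the end, for the whole second after the job is handed in: The jug's spout points at the pointer tip to within 22 mm sideways at the tip (about 12 degrees either way), and the wheel stays so, with the handle released (y of pointer_tip in the frame of index_wheel between -0.022 and 0.022 m and x of pointer_tip in the frame of index_wheel above 0.05 m); the robot touches nothing.
It fails at once if the robot touches the wheel or the jug model (contact force between any of the fingers, the arm and index_wheel above 1 N).
It also fails if it takes over 64 s, if anything falls off the work surface, if the arm or the gripper's body presses on something with over 40 N, if the wrist force passes 120 N, or if a joint passes its speed limit or range.

## Robot

A 6-joint arm with a two-finger parallel gripper is mounted at the origin on the work surface. World frame = base frame: x ahead of the robot, y to its left, z up, the work surface at z = 0. Lengths are in m, angles in degrees, forces in N, time in s.
With the tool pointing down it reaches from about 0.375 to 0.9 m from the base axis. Payload 3.1 kg.
Tool frame: the origin (TCP) lies midway between the tips of the shut fingers; the grasp point (between the pads) lies 19 mm behind it; z points along the fingers, y is the line along which they close (so a half turn about z gives the same grasp; the last joint's range is limited). The gripper opens to 87 mm and grips with 3 to 60 N. Pads are 19 mm wide; open, the fingers measure 117 mm over their backs; the gripper's body (75 mm by 190 mm) begins 51 mm behind the grasp point.
Start: joints at [-81.045, 30.224, 82.088, -0, 67.689, -10.227], TCP at [0.205, -0.59, 0.223] pointing down, gripper open.
Joint ranges: [-176.69, 176.69], [-43.24, 126.21], [12.49, 139.97], [-82, 262], [0, 151.66], [-163.58, 163.58]. Speed limits (degrees/s): [159.86, 159.86, 180, 180, 180, 180].

## Interface

Orientations are given as a 3x3 rotation matrix whose columns are the frame's x, y, z axes.
In Python, from rig import bot, eyes, order gives the robot as it stands (bot), with the cameras (eyes) and the job (order).
- The arm moves only by the tool send_path, called after "Emit:" as name([rows], argument=value, ...), one row to a line, values as JSON. Schema: {"type":"object","properties":{"steps":{"type":"array","items":{"type":"array","items":{"type":"array","items":{"type":"number"},"minItems":7,"maxItems":7},"minItems":1,"maxItems":20},"minItems":1,"maxItems":1},"only":{"type":"string"},"quiet":{"type":"boolean"},"lines":{"type":"string"}},"required":["steps"],"additionalProperties":false}. steps is a list that holds a single list of rows (three levels of brackets), with 1 to 20 rows, each of 7 numbers: dx, dy, dz in a scale on which 1.0 is 0.5 m, then a rotation vector rx, ry, rz in a scale on which 1.0 is 60 degrees, then the opening from 0.0 (shut) to 1.0 (fully open); each row is the pose to reach, as a shift and turn from the pose commanded when the call began, along the tool's axes at that moment; what a row does not reach only later rows make up. A row lasts 1/10 s, in which the tool goes at most 0.05 m and 8.59 degrees, less where a joint would pass 70% of its speed; a pose out of reach is approached as far as the arm can. The fingers move at their own pace and stop on an object; the grip force is fixed at half the most. Time passes only in rows, so rows that do not move let the fingers close. The tool returns the time, the measured TCP pose, the force, the opening and the grip force at its end. only (a regular expression) keeps the lines of the reply that match it, lines (a string "A,B") keeps lines A to B, and quiet returns only ok. A shift or turn number past 1, either way, is cut back to 1. Input that does not fit is refused with a message, and nothing moves.
- bot.read_state(): the state, without advancing time (a new reading comes with each control period).
- eyes.capture(name): name is "side" or "top"; returns a dict with "color" (480x640x3 uint8, red, green, blue), "K" (3x3 intrinsics, pixels), "view" (4x4, takes a point from world to camera coordinates). Camera axes: x right, y up, looking along -z (the intrinsics and any distortion apply to the point x, -y, -z); pixel columns grow to the right and rows downward; lengths in m; the calibration is good to about 2 mm. A picture is of the moment at which its call begins. There is no depth.
- order.hand_in(): hands the job in; it is judged then, once.
The state is a dict: "time_s": time; "joint_positions": joint angles; "qvel": joint speeds; "tau": joint torques, N m; "position": TCP position; "tcp_rot": TCP orientation; "force": force on the tool from outside, world axes, zero at the start; "moment": the same for the moment, N m; "opening": opening from 0.0 (shut) to 1.0 (fully open); "grasp_force": force on a finger pad.
Only numpy, scipy, OpenCV 4.12 (cv2) and the standard library are available. Lean on these libraries where they do the work, as an engineer would, in place of code of your own. Each camera call takes 0.05 s, during which the arm holds its last target. There are 200 camera calls.

## Working session

There is one attempt and no reset: what is moved stays moved. The work goes in short steps, Python scripts to look and compute and a tool call to move; the robot and the scene stay as the last step left them, time stands still between calls to the robot, and variables do not carry over. Pictures are saved under pics/ and viewed, at most 10 in all, crops included, and the job is handed in when it is done.

```bash
ls; mkdir -p pics; python3 - <<'E'
from rig import bot, eyes, order
import cv2,numpy as np
for n in("top","side"):
    c=eyes.capture(n); cv2.imwrite(f"pics/{n}0.png",c["color"][:,:,::-1]); print(n,c["K"].tolist(),np.round(c["view"],4).tolist(),[k for k in c])
s=bot.read_state();print(s["position"],s["tcp_rot"],s["time_s"])
E
```

```text
pics
rig.py
top [[549.7805589725406, 0.0, 321.74448355966786], [0.0, 549.7805589725406, 235.00516594132782], [0.0, 0.0, 1.0]] [[0.0249, -0.9997, -0.0041, 0.0699], [0.9781, 0.0235, 0.207, -0.5904], [-0.2069, -0.0092, 0.9783, -0.7339], [0.0, 0.0, 0.0, 1.0]] ['color', 'K', 'view']
side [[601.8870654990501, 0.0, 317.302234902295], [0.0, 601.8870654990501, 252.4239439378687], [0.0, 0.0, 1.0]] [[-0.9189, -0.3938, -0.0232, 0.5782], [0.1958, -0.5065, 0.8397, -0.1655], [-0.3425, 0.7671, 0.5425, -0.6276], [0.0, 0.0, 0.0, 1.0]] ['color', 'K', 'view']
[ 0.20528289 -0.58965065  0.22167525] [[ 9.44480978e-01  3.28565963e-01 -2.98365837e-04]
 [ 3.28565926e-01 -9.44479158e-01  1.88500266e-03]
 [ 3.37547401e-04 -1.87838201e-03 -9.99998179e-01]] 0.1
```

View pics/top0.png

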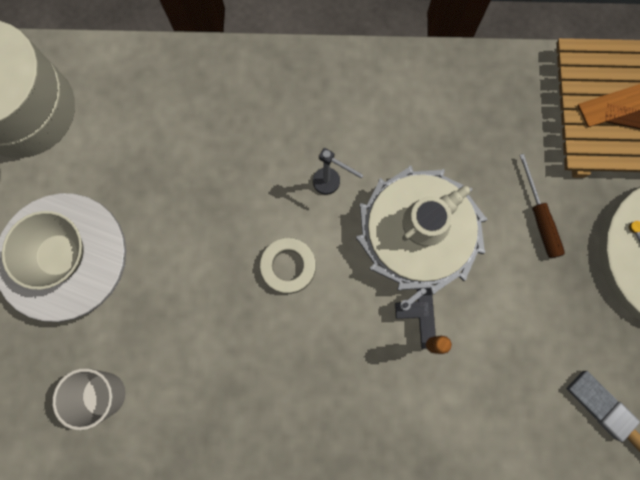

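View pics/side0.png

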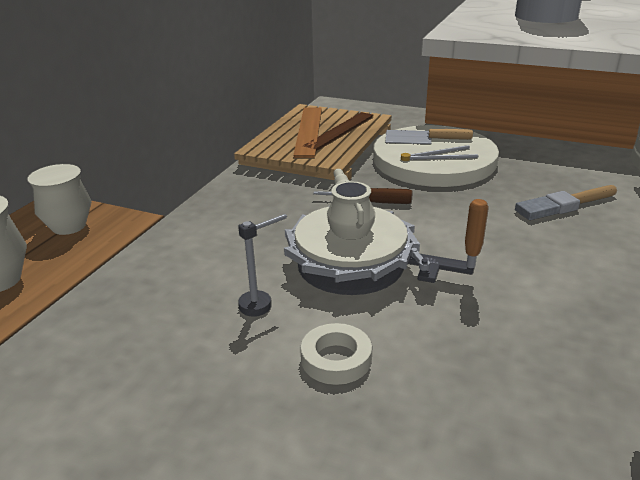

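```bash
cat > h.py <<'E'
from rig import bot, eyes, order
import cv2,numpy as np
def ray(c,uv,z):
    K,V=c["K"],c["view"];R,t=V[:3,:3],V[:3,3]
    p=np.linalg.inv(K)@[uv[0],uv[1],1];d=R.T@(p*[1,-1,-1]);o=-R.T@t
    return o+d*(z-o[2])/d[2]
def proj(c,P):
    q=c["view"][:3,:3]@P+c["view"][:3,3];q=c["K"]@(q*[1,-1,-1]);return q[:2]/q[2]
def blob(m,box):
    x0,y0,x1,y1=box;k=np.zeros(m.shape,np.uint8);k[y0:y1,x0:x1]=m[y0:y1,x0:x1]
    n,l,s,ce=cv2.connectedComponentsWithStats(k.astype(np.uint8));i=1+np.argmax(s[1:,4]);return ce[i],s[i],l==i
E
python3 - <<'E'
from h import *
t=eyes.capture("top");s=eyes.capture("side")
hsv=cv2.cvtColor(t["color"],cv2.COLOR_RGB2HSV)
o=(hsv[...,1]>150)&(hsv[...,2]>60)
c,st,_=blob(o,(400,310,480,380));print("handle",c,st)
d=(hsv[...,2]<75)
c2,st2,_=blob(d,(410,195,455,235));print("mouth",c2,st2)
A=ray(t,c2,.118);print("axis",A)
H=ray(t,(440,345),.128);print("handle top",H,np.hypot(*(H-A)[:2]))
P=ray(t,(361,177),.118);print("tip",P,np.hypot(*(P-A)[:2]))
S=ray(t,(463,194),.11);print("spout",S,np.hypot(*(S-A)[:2]))
sh=cv2.cvtColor(s["color"],cv2.COLOR_RGB2HSV)
c,st,_=blob((sh[...,1]>150)&(sh[...,2]>60),(450,190,500,270));print(c,st)
for z in(.05,.105,.128):print(proj(s,np.r_[H[:2],z]))
a=lambda v:np.degrees(np.arctan2(v[1],v[0]))
print([a((X-A)[:2]) for X in(H,P,S)], proj(s,np.r_[A[:2],.122]))
img=np.hstack([cv2.resize(t["color"][150:370,330:500],None,fx=2.5,fy=2.5,interpolation=2)[:, :, ::-1]])
cv2.imwrite("pics/crop.png",img)
E
```

```text
handle [442.04147465 344.41013825] [435 337  16  16 217]
mouth [431.25714286 215.52941176] [418 202  28  28 595]
axis [ 0.60708171 -0.06360055  0.118     ]
handle top [ 0.43538567 -0.06998793  0.128     ] 0.1718148070932473
tip [0.65931691 0.03190591 0.118     ] 0.10885771133090835
spout [ 0.64073902 -0.10936146  0.11      ] 0.05680558902184341
[477.51851852 200.92592593] [470 199  16   7  27]
[470.54963903 254.50560794]
[475.46790966 218.64291205]
[477.63901837 202.81177604]
[np.float64(-177.86948478106356), np.float64(61.324497631714735), np.float64(-53.66538841170698)] [348.6113962  187.62632458]
```

View pics/crop.png

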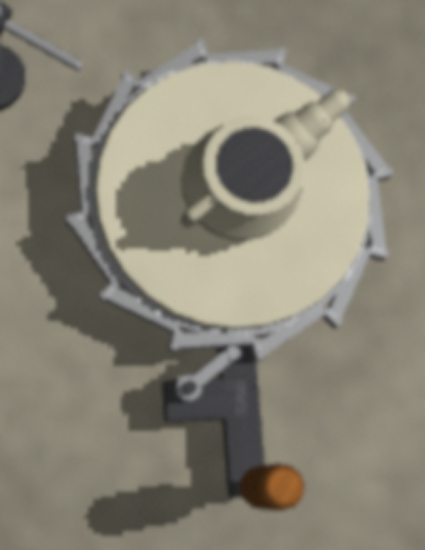

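Top view: the jug mouth is at (431,215), the spout tip at (463,194), the needle tip at (361,177) and the handle top at about (442,345). The spout has to turn about 115° anticlockwise. I'll move above the handle with the fingers closing across the swing direction.

The rows are not in the units I measure in: shifts go in shares of 0.5 m and turns go in shares of 60 degrees. I convert before sending: -0.413 m / 0.5 = -0.826, 0.387 m / 0.5 = 0.774, 19.2 degrees / 60 = 0.32.

Emit:
send_path([
  [[0.2,-0.2,0,0,0,0.0833,0.65],[0.4,-0.4,0,0,0,0.1667,0.65],[0.6,-0.6,0,0,0,0.25,0.65],[0.774,-0.826,0,0,0,0.32,0.65],[0.774,-0.826,0,0,0,0.32,0.65],[0.774,-0.826,0,0,0,0.32,0.65],[0.774,-0.826,0,0,0,0.32,0.65],[0.774,-0.826,0,0,0,0.32,0.65],[0.774,-0.826,0,0,0,0.32,0.65],[0.774,-0.826,0,0,0,0.32,0.65],[0.774,-0.826,0,0,0,0.32,0.65],[0.774,-0.826,0,0,0,0.32,0.65],[0.774,-0.826,0,0,0,0.32,0.65],[0.774,-0.826,0,0,0,0.32,0.65],[0.774,-0.826,0,0,0,0.32,0.65],[0.774,-0.826,0,0,0,0.32,0.65]],
])

```text
time_s: 1.8
position: [0.4349, -0.0743, 0.2225]
tcp_rot: [[1.0, -0.003, -0.0], [-0.003, -1.0, -0.0], [-0.0, 0.0, -1.0]]
force: [0.3, -0.2, 0.7]
opening: 0.653
grasp_force: 0.0
```

```bash
python3 - <<'E'
from h import *
s=bot.read_state();print(s["position"],s["tcp_rot"].round(3),s["opening"])
E
```

```text
[ 0.43490503 -0.07425311  0.22251545] [[ 1.    -0.003 -0.   ]
 [-0.003 -1.    -0.   ]
 [-0.     0.    -1.   ]] 0.6527644134046647
```

Converted, 0.137 m / 0.5 = 0.274, 0.11 m / 0.5 = 0.22.

Emit:
send_path([
  [[0,0,0.08,0,0,0,0.65],[0,0,0.16,0,0,0,0.65],[0,0,0.22,0,0,0,0.65],[0,0,0.274,0,0,0,0.65],[0,0,0.274,0,0,0,0.5],[0,0,0.274,0,0,0,0.36],[0,0,0.274,0,0,0,0.36],[0,0,0.274,0,0,0,0.36]],
])

```text
time_s: 2.6
position: [0.4362, -0.0736, 0.0869]
tcp_rot: [[1.0, -0.001, 0.003], [-0.001, -1.0, -0.001], [0.003, 0.001, -1.0]]
force: [0.2, 0.1, -0.7]
opening: 0.398
grasp_force: 0.0
```

```bash
python3 - <<'E'
from h import *
c=eyes.capture("side");cv2.imwrite("pics/g.png",c["color"][:,:,::-1])
E
```

```text
(no output)
```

View pics/g.png

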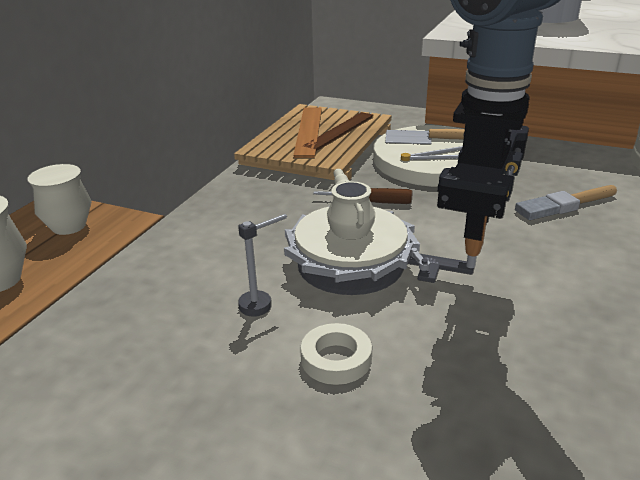

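The handle is caged between the fingers. Next I'll try driving towards -y.

Converted, 0.034 m / 0.5 = 0.068, 0.0055 m / 0.5 = 0.011.

Emit:
send_path([
  [[0.002,0.014,0,0,0,0,0.36],[0.004,0.026,0,0,0,0,0.36],[0.0046,0.04,0,0,0,0,0.36],[0.008,0.054,0,0,0,0,0.36],[0.011,0.068,0,0,0,0,0.36]],
])

```text
time_s: 3.15
position: [0.4398, -0.107, 0.0854]
tcp_rot: [[1.0, -0.001, -0.002], [-0.001, -1.0, 0.001], [-0.002, -0.001, -1.0]]
force: [-1.7, 3.0, 2.0]
opening: 0.363
grasp_force: 1.6
```

Emit:
send_path([
  [[0.004,0.014,0,0,0,0,0.36],[0.009,0.028,0,0,0,0,0.36]],
])

```text
time_s: 3.35
position: [0.4442, -0.1211, 0.0852]
tcp_rot: [[1.0, -0.0, -0.002], [-0.0, -1.0, 0.001], [-0.002, -0.001, -1.0]]
force: [-1.8, 3.4, 0.5]
opening: 0.359
grasp_force: 1.5
```

Emit:
send_path([
  [[0.005,0.012,0,0,0,0,0.36],[0.01,0.022,0,0,0,0,0.36]],
])

```text
time_s: 3.55
position: [0.4501, -0.1325, 0.0853]
tcp_rot: [[1.0, -0.001, -0.001], [-0.001, -1.0, 0.0], [-0.001, -0.0, -1.0]]
force: [-1.1, 2.7, -0.0]
opening: 0.363
grasp_force: 1.4
```

Emit:
send_path([
  [[0.004,0.008,0,0,0,0,0.36],[0.008,0.016,0,0,0,0,0.36]],
])

```text
time_s: 3.75
position: [0.4542, -0.1403, 0.0854]
tcp_rot: [[1.0, -0.0, -0.0], [-0.0, -1.0, 0.0], [-0.0, -0.0, -1.0]]
force: [-2.3, 2.4, -1.1]
opening: 0.363
grasp_force: 1.4
```

```bash
python3 - <<'E'
from h import *
c=eyes.capture("top");cv2.imwrite("pics/t1.png",c["color"][140:380,320:520,::-1].repeat(2,0).repeat(2,1))
E
```

```text
(no output)
```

View pics/t1.png

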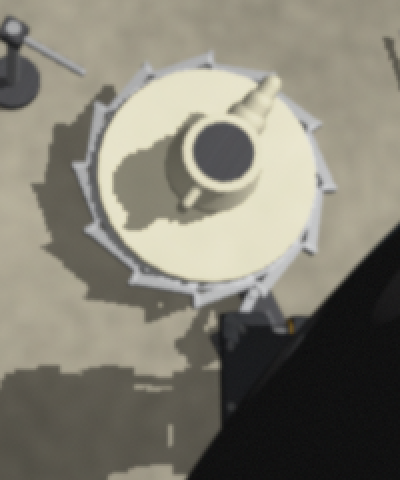

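Wheel is turning: the spout tip is now at (457,179). I'll go on to find the stop.

Converted, 0.008 m / 0.5 = 0.016, 0.0042 m / 0.5 = 0.0084.

Emit:
send_path([
  [[0.004,0.008,0,0,0,0,0.36],[0.0084,0.016,0,0,0,0,0.36]],
])

```text
time_s: 4.0
position: [0.4583, -0.1481, 0.0855]
tcp_rot: [[1.0, 0.0, -0.0], [0.0, -1.0, 0.0], [-0.0, -0.0, -1.0]]
force: [-2.7, 3.4, -0.6]
opening: 0.362
grasp_force: 1.4
```

Emit:
send_path([
  [[0.004,0.008,0,0,0,0,0.36],[0.01,0.016,0,0,0,0,0.36]],
])

```text
time_s: 4.2
position: [0.4634, -0.1563, 0.0855]
tcp_rot: [[1.0, -0.0, -0.0], [-0.0, -1.0, 0.0], [-0.0, -0.0, -1.0]]
force: [-1.2, 2.8, 0.0]
opening: 0.362
grasp_force: 1.4
```

```bash
python3 - <<'E'
from h import *
t=eyes.capture("top");A=np.array([.607,-.0636])
for uv in((463,194),(457.5,179)):
  for z in(.1,.11):
    v=ray(t,uv,z)[:2]-A;print(uv,z,np.hypot(*v),np.degrees(np.arctan2(v[1],v[0])))
E
```

```text
(463, 194) 0.1 0.06067621343850568 -52.77229685151639
(463, 194) 0.11 0.05685448452907424 -53.59938521303714
(457.5, 179) 0.1 0.0715105242599116 -35.18920889119575
(457.5, 179) 0.11 0.06742930738916476 -35.08179051602489
```

Converted, 0.0074 m / 0.5 = 0.0148, 0.005 m / 0.5 = 0.01.

Emit:
send_path([
  [[0.005,0.008,0,0,0,0,0.36],[0.01,0.0148,0,0,0,0,0.36]],
])

```text
time_s: 4.45
position: [0.4675, -0.1625, 0.0855]
tcp_rot: [[1.0, -0.001, -0.003], [-0.001, -1.0, 0.003], [-0.003, -0.003, -1.0]]
force: [-2.5, 10.7, 6.5]
opening: 0.356
grasp_force: 5.6
```

Emit:
send_path([
  [[0.005,0.007,0,0,0,0,0.36],[0.01,0.014,0,0,0,0,0.36]],
])

```text
time_s: 4.65
position: [0.4674, -0.1627, 0.0851]
tcp_rot: [[1.0, -0.004, -0.014], [-0.004, -1.0, 0.016], [-0.014, -0.016, -1.0]]
force: [-7.1, 26.1, 16.0]
opening: 0.364
grasp_force: 13.0
```

Converted, 0.007 m / 0.5 = 0.014, 0.0055 m / 0.5 = 0.011.

Emit:
send_path([
  [[0.006,0.007,0,0,0,0,0.36],[0.011,0.014,0,0,0,0,0.36]],
])

```text
time_s: 4.85
position: [0.4673, -0.1628, 0.0846]
tcp_rot: [[1.0, -0.006, -0.026], [-0.005, -1.0, 0.029], [-0.026, -0.028, -0.999]]
force: [-9.9, 40.4, 24.3]
opening: 0.363
grasp_force: 20.0
```

Stop found at a TCP angle of about 35°. The remaining turn is about 88°, so three full notches. Now the return stroke of about 41°, then drive back.

Emit:
send_path([
  [[-0.024,-0.032,0,0,0,0,0.36],[-0.032,-0.044,0,0,0,0,0.36],[-0.04,-0.0572,0,0,0,0,0.36],[-0.047,-0.07,0,0,0,0,0.36],[-0.0538,-0.0836,0,0,0,0,0.36],[-0.06,-0.0974,0,0,0,0,0.36],[-0.0652,-0.1112,0,0,0,0,0.36],[-0.07,-0.1254,0,0,0,0,0.36],[-0.0742,-0.1396,0,0,0,0,0.36],[-0.0776,-0.1542,0,0,0,0,0.36],[-0.0806,-0.1688,0,0,0,0,0.36],[-0.0828,-0.1836,0,0,0,0,0.36],[-0.0844,-0.1984,0,0,0,0,0.36],[-0.0854,-0.2132,0,0,0,0,0.36],[-0.0858,-0.2282,0,0,0,0,0.36],[-0.0854,-0.2432,0,0,0,0,0.36],[-0.0844,-0.258,0,0,0,0,0.36],[-0.0824,-0.2758,0,0,0,0,0.36],[-0.0824,-0.2758,0,0,0,0,0.36]],
])

```text
time_s: 6.75
position: [0.4378, -0.0384, 0.0856]
tcp_rot: [[1.0, 0.001, 0.0], [0.001, -1.0, 0.0], [0.0, -0.0, -1.0]]
force: [0.1, 0.4, -1.7]
opening: 0.362
grasp_force: 0.0
```

```bash
python3 - <<'E'
from h import *
c=eyes.capture("top");cv2.imwrite("pics/t2.png",c["color"][140:380,320:520,::-1].repeat(2,0).repeat(2,1))
E
```

```text
(no output)
```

View pics/t2.png

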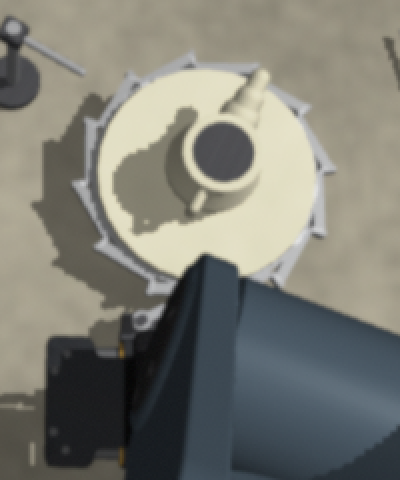

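Spout tip at (451,177), so the wheel stayed put. Drive stroke next.

Converted, 0.1243 m / 0.5 = 0.2486, 0.1219 m / 0.5 = 0.2438.

Emit:
send_path([
  [[-0.002,0.0178,0,0,0,0,0.36],[-0.0028,0.0328,0,0,0,0,0.36],[-0.0034,0.0476,0,0,0,0,0.36],[-0.0028,0.0626,0,0,0,0,0.36],[-0.002,0.0774,0,0,0,0,0.36],[-0.0002,0.0922,0,0,0,0,0.36],[0.0018,0.107,0,0,0,0,0.36],[0.0048,0.1216,0,0,0,0,0.36],[0.0082,0.1362,0,0,0,0,0.36],[0.0124,0.1504,0,0,0,0,0.36],[0.0172,0.1646,0,0,0,0,0.36],[0.0226,0.1784,0,0,0,0,0.36],[0.0286,0.1922,0,0,0,0,0.36],[0.0352,0.2056,0,0,0,0,0.36],[0.0424,0.2186,0,0,0,0,0.36],[0.05,0.2314,0,0,0,0,0.36],[0.0584,0.2438,0,0,0,0,0.36],[0.062,0.2486,0,0,0,0,0.36]],
])

```text
time_s: 8.6
position: [0.4674, -0.1625, 0.0854]
tcp_rot: [[1.0, -0.002, -0.004], [-0.002, -1.0, 0.004], [-0.004, -0.004, -1.0]]
force: [-3.6, 10.2, 5.4]
opening: 0.358
grasp_force: 5.2
```

```bash
python3 - <<'E'
from h import *
c=eyes.capture("top");cv2.imwrite("pics/t3.png",c["color"][140:380,320:520,::-1].repeat(2,0).repeat(2,1))
E
```

```text
(no output)
```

View pics/t3.png

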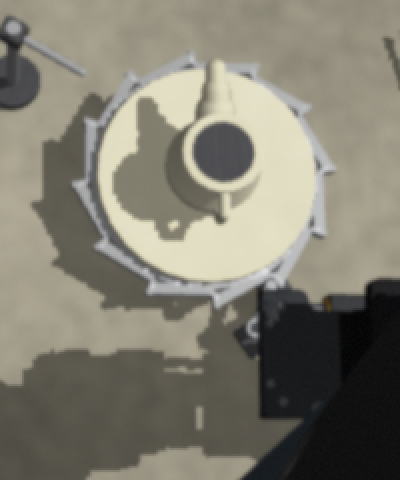

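The wheel moved one notch, with the spout tip at about (427,171), pointing near +x. Two more cycles.

Converted, -0.1243 m / 0.5 = -0.2486, -0.031 m / 0.5 = -0.062.

Emit:
send_path([
  [[-0.0036,-0.0048,0,0,0,0,0.36],[-0.012,-0.0172,0,0,0,0,0.36],[-0.0196,-0.03,0,0,0,0,0.36],[-0.0268,-0.043,0,0,0,0,0.36],[-0.0334,-0.0564,0,0,0,0,0.36],[-0.0394,-0.0702,0,0,0,0,0.36],[-0.0448,-0.084,0,0,0,0,0.36],[-0.0496,-0.0982,0,0,0,0,0.36],[-0.0538,-0.1124,0,0,0,0,0.36],[-0.0572,-0.127,0,0,0,0,0.36],[-0.0602,-0.1416,0,0,0,0,0.36],[-0.0622,-0.1564,0,0,0,0,0.36],[-0.064,-0.1712,0,0,0,0,0.36],[-0.0648,-0.186,0,0,0,0,0.36],[-0.0654,-0.201,0,0,0,0,0.36],[-0.0648,-0.2158,0,0,0,0,0.36],[-0.064,-0.2308,0,0,0,0,0.36],[-0.062,-0.2486,0,0,0,0,0.36],[-0.062,-0.2486,0,0,0,0,0.36]],
])

```text
time_s: 10.55
position: [0.4377, -0.0383, 0.0856]
tcp_rot: [[1.0, 0.001, -0.0], [0.001, -1.0, 0.0], [-0.0, -0.0, -1.0]]
force: [0.6, 0.1, 0.3]
opening: 0.359
grasp_force: 0.0
```

Emit:
send_path([
  [[-0.002,0.0178,0,0,0,0,0.36],[-0.0028,0.0328,0,0,0,0,0.36],[-0.0034,0.0476,0,0,0,0,0.36],[-0.0028,0.0626,0,0,0,0,0.36],[-0.002,0.0774,0,0,0,0,0.36],[-0.0002,0.0922,0,0,0,0,0.36],[0.0018,0.107,0,0,0,0,0.36],[0.0048,0.1216,0,0,0,0,0.36],[0.0082,0.1362,0,0,0,0,0.36],[0.0124,0.1504,0,0,0,0,0.36],[0.0172,0.1646,0,0,0,0,0.36],[0.0226,0.1784,0,0,0,0,0.36],[0.0286,0.1922,0,0,0,0,0.36],[0.0352,0.2056,0,0,0,0,0.36],[0.0424,0.2186,0,0,0,0,0.36],[0.05,0.2314,0,0,0,0,0.36],[0.0584,0.2438,0,0,0,0,0.36],[0.062,0.2486,0,0,0,0,0.36]],
])

```text
time_s: 12.35
position: [0.4674, -0.1625, 0.0854]
tcp_rot: [[1.0, -0.002, -0.004], [-0.002, -1.0, 0.004], [-0.004, -0.004, -1.0]]
force: [-2.9, 10.6, 6.1]
opening: 0.362
grasp_force: 5.2
```

```bash
python3 - <<'E'
from h import *
c=eyes.capture("top");cv2.imwrite("pics/t4.png",c["color"][140:380,320:520,::-1].repeat(2,0).repeat(2,1))
E
```

```text
(no output)
```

View pics/t4.png

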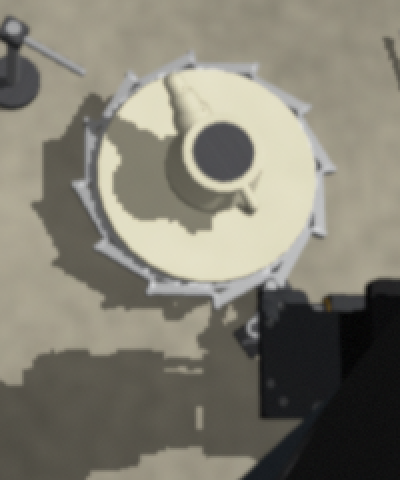

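Spout tip at (406,180). I'll do the last return and measure the remaining angle before driving.

Emit:
send_path([
  [[-0.0036,-0.0048,0,0,0,0,0.36],[-0.012,-0.0172,0,0,0,0,0.36],[-0.0196,-0.03,0,0,0,0,0.36],[-0.0268,-0.043,0,0,0,0,0.36],[-0.0334,-0.0564,0,0,0,0,0.36],[-0.0394,-0.0702,0,0,0,0,0.36],[-0.0448,-0.084,0,0,0,0,0.36],[-0.0496,-0.0982,0,0,0,0,0.36],[-0.0538,-0.1124,0,0,0,0,0.36],[-0.0572,-0.127,0,0,0,0,0.36],[-0.0602,-0.1416,0,0,0,0,0.36],[-0.0622,-0.1564,0,0,0,0,0.36],[-0.064,-0.1712,0,0,0,0,0.36],[-0.0648,-0.186,0,0,0,0,0.36],[-0.0654,-0.201,0,0,0,0,0.36],[-0.0648,-0.2158,0,0,0,0,0.36],[-0.064,-0.2308,0,0,0,0,0.36],[-0.062,-0.2486,0,0,0,0,0.36],[-0.062,-0.2486,0,0,0,0,0.36]],
])

```text
time_s: 14.3
position: [0.4377, -0.0383, 0.0856]
tcp_rot: [[1.0, 0.001, 0.0], [0.001, -1.0, 0.0], [0.0, -0.0, -1.0]]
force: [-0.5, 0.1, -0.4]
opening: 0.359
grasp_force: 0.0
```

```bash
python3 - <<'E'
from h import *
t=eyes.capture("top");A=np.array([.607,-.0636])
for uv in((451,177),(427,171),(406,180)):
  for z in(.1,.11):
    v=ray(t,uv,z)[:2]-A;print(uv,z,np.hypot(*v),np.degrees(np.arctan2(v[1],v[0])))
E
```

```text
(451, 177) 0.1 0.06910513273260784 -27.729873182682454
(451, 177) 0.11 0.06510121492057803 -27.263565257796696
(427, 171) 0.1 0.06924049674128954 1.1926359804328888
(427, 171) 0.11 0.06590095002635199 2.8881381477676857
(406, 180) 0.1 0.06342601652142103 29.384798038545657
(406, 180) 0.11 0.06141299687575366 32.06162766606538
```

Converted, 0.1208 m / 0.5 = 0.2416, 0.1157 m / 0.5 = 0.2314.

Emit:
send_path([
  [[-0.002,0.0178,0,0,0,0,0.36],[-0.0028,0.0328,0,0,0,0,0.36],[-0.0034,0.0476,0,0,0,0,0.36],[-0.0028,0.0626,0,0,0,0,0.36],[-0.002,0.0774,0,0,0,0,0.36],[-0.0002,0.0922,0,0,0,0,0.36],[0.0018,0.107,0,0,0,0,0.36],[0.0048,0.1216,0,0,0,0,0.36],[0.0082,0.1362,0,0,0,0,0.36],[0.0124,0.1504,0,0,0,0,0.36],[0.0172,0.1646,0,0,0,0,0.36],[0.0226,0.1784,0,0,0,0,0.36],[0.0286,0.1922,0,0,0,0,0.36],[0.0352,0.2056,0,0,0,0,0.36],[0.0424,0.2186,0,0,0,0,0.36],[0.05,0.2314,0,0,0,0,0.36],[0.057,0.2416,0,0,0,0,0.36],[0.057,0.2416,0,0,0,0,0.36]],
])

```text
time_s: 16.15
position: [0.4678, -0.1619, 0.0858]
tcp_rot: [[1.0, -0.001, 0.003], [-0.001, -1.0, -0.002], [0.003, 0.002, -1.0]]
force: [0.6, -0.2, -1.0]
opening: 0.361
grasp_force: 0.2
```

Emit:
send_path([
  [[-0.002,-0.004,0,0,0,0,0.65],[-0.002,-0.004,0,0,0,0,0.65],[-0.002,-0.004,0,0,0,0,0.65],[-0.002,-0.004,0,0,0,0,0.65],[-0.002,-0.004,-0.06,0,0,0,0.65],[-0.002,-0.004,-0.12,0,0,0,0.65],[-0.002,-0.004,-0.2,0,0,0,0.65],[-0.002,-0.004,-0.28,0,0,0,0.65],[-0.1,0.08,-0.28,0,0,0,0.65],[-0.1,0.18,-0.28,0,0,0,0.65],[-0.1,0.28,-0.28,0,0,0,0.65],[-0.1,0.38,-0.28,0,0,0,0.65],[-0.1,0.38,-0.28,0,0,0,0.65],[-0.1,0.38,-0.28,0,0,0,0.65]],
])

```text
time_s: 17.55
position: [0.4158, -0.3522, 0.2253]
tcp_rot: [[1.0, -0.003, 0.0], [-0.003, -1.0, -0.0], [0.0, 0.0, -1.0]]
force: [-0.6, 0.8, -0.4]
opening: 0.646
grasp_force: 0.0
```

```bash
python3 - <<'E'
from h import *
c=eyes.capture("top");cv2.imwrite("pics/t5.png",c["color"][140:380,320:520,::-1].repeat(2,0).repeat(2,1))
E
```

```text
(no output)
```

View pics/t5.png

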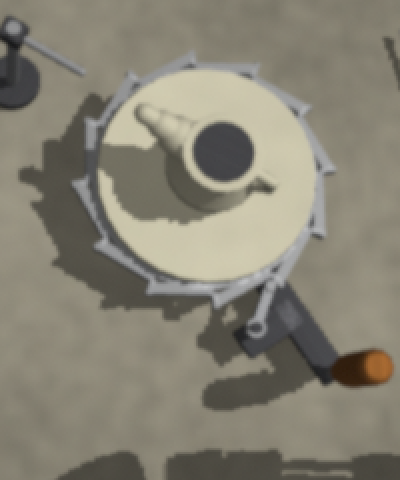

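The spout (tip at 390,195) lines up with the needle (tip at 362,177) within a couple of degrees, and the handle is free.

```bash
python3 -c "
from rig import bot, eyes, order
print(order.hand_in())"
```

```text
the job is handed in; nothing more can be done
None
```

The job is handed in at about 18 s of the 64 s: the spout points at the needle tip to within a couple of degrees in the last top view, the handle is released and the arm is clear, but the hand-in gave no verdict.

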